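Sort kiln furniture and a test cup into the studio trays

ROBOT

A 7-joint arm with a two-finger parallel gripper is mounted at the origin on the work surface. World frame = base frame: x ahead of the robot, y to its left, z up, the work surface at z = 0. Lengths are in mm, angles in rad, forces in N, time in s.
With the tool pointing down it reaches from about 425 to 1025 mm from the base axis. Payload 9.4 kg.
Tool frame: the origin (TCP) lies midway between the tips of the shut fingers; the grasp point (between the pads) lies 19 mm behind it; z points along the fingers, y is the line along which they close (so a half turn about z gives the same grasp; the last joint's range is limited). The gripper opens to 93 mm and grips with 3 to 60 N. Pads are 15 mm wide; open, the fingers measure 128 mm over their backs; the gripper's body (75 mm by 188 mm) begins 65 mm behind the grasp point.
Start: joints at [1.181, 0.599, -0.003, 1.599, 0.002, 0.943, -0.08], TCP at [223.09, -689.822, 218.618] pointing down, gripper open.
Joint ranges: [-2.57, 2.57], [-0.35, 1.97], [-1.29, 1.29], [0.11, 2.56], [-1.05, 4.19], [0.11, 1.86], [-2.63, 2.63]. Speed limits (rad/s): [2.22, 2.22, 3.01, 3.01, 3.14, 3.14, 3.14].

INTERFACE

Orientations are given as a rotation vector (axis times angle).
In Python, from station import bot, vision gives the robot as it stands.
- The arm moves only by the tool apply_moves, never from a script. Its argument "deltas" is a list of rows, each a list of 3 entries, a list of its own where there are three numbers: the turn, a rotation vector about the tool's x, y, z scaled (see below), then the shift along the tool's x, y, z scaled (see below), then the opening, from -1 (shut) to 1 (fully open), so that 0 is half open. A call has 1 to 12 rows; each row shifts and turns the commanded pose from where the row before left it, along the tool's axes as they then stand; what a row does not reach is not made up. The controller multiplies each number of a shift by 0.04 m and each number of a turn by 90 degrees. A row lasts 1/12 s, in which the tool goes at most 41.7 mm and 7.16 degrees, less where a joint would pass 70% of its speed; a pose out of reach is approached as far as the arm can. A call with a number of a shift or a turn outside -1 to 1 is refused whole. A call with a gripper value outside its range is refused whole. The fingers move at their own pace and stop on an object; "grip_force" is the grip in N (left out, the last holds). Time passes only in rows, so rows that do not move let the fingers close. It gives the time, the measured TCP pose, the force, the opening and the grip force at its end, in the units of the state.
- bot.state(): the state, without advancing time (a new reading comes with each control period).
- vision.snapshot(name): name is "scene" or "top"; returns the picture (480x640x3 uint8, red, green, blue); there is no depth.
- vision.get_calibration(name): a dict with "camera_matrix" (3x3 intrinsics, pixels), "world_to_cam" (4x4, takes a point from world to camera coordinates). Camera axes: x right, y down, z forward; pixel columns grow to the right and rows downward; lengths in mm; the calibration is good to about 2 mm. A picture is of the moment at which its call begins. get_calibration takes no time and is no camera call.
- bot.sign_off(): hands the job in; it is judged then, once.
The state is a dict: "clock": time; "joints": joint angles; "qd": joint speeds; "tau": joint torques, N m; "eef_pos": TCP position; "eef_rot": TCP orientation; "wrist_force": force on the tool from outside, world axes, zero at the start; "ft_torque": the same for the moment, N m; "gripper_width": finger opening in mm; "grasp_force": force on a finger pad.
Only numpy, scipy, OpenCV 4.12 (cv2) and the standard library are available. Lean on these libraries where they do the work, as an engineer would, in place of code of your own. Each camera call takes 0.05 s, during which the arm holds its last target. There are 200 camera calls.

TASK

Clear up after unloading the kiln: put both tan kiln props in the blue tray, both red three-armed stilts in the yellow tray and the dark brown cup in the green tray, each standing upright or lying flat as it does now, on the tray's floor. The pieces are brittle, so set them down without dropping them, and do not push or knock over the turntable or the vase.

Things in the scene. Friction and masses are not known exactly. Their poses are not given: they have to be found in the camera images.
- prop_a: First tan round kiln prop with a dark hole mark on top: upright solid cylinder, 36 mm diameter, 50 mm tall, about 100 g. Origin: centre of its underside; z up its axis.
- prop_b: Second tan round kiln prop with a dark hole mark on top: upright solid cylinder, 36 mm diameter, 50 mm tall, about 100 g. Origin: centre of its underside; z up its axis.
- stilt_a: First terracotta-red three-armed kiln stilt lying flat: three straight arms 10 mm wide, 18 mm high, reaching 28 mm from the centre, at 0, 120 and 240 degrees from its x axis about its z axis (up), a small point 7 mm high on top of each arm end; about 40 g. It can be lifted by pinching one arm across its 10 mm width. Origin: centre of its underside.
- stilt_b: Second terracotta-red three-armed kiln stilt lying flat: three straight arms 10 mm wide, 18 mm high, reaching 28 mm from the centre, at 0, 120 and 240 degrees from its x axis about its z axis (up), a small point 7 mm high on top of each arm end; about 40 g. It can be lifted by pinching one arm across its 10 mm width. Origin: centre of its underside.
- cup: dark brown glazed open cup, standing mouth up: 45 mm tall, rim 48 mm outside diameter and narrower at the foot, wall 4 mm, about 80 g. Origin: centre of its underside; z up.
- tray_blue: blue plastic open tray, fixed to the table, for the two props. Outside 160 (its x) x 100 (its y) x 22 mm high, walls 5 mm, floor 5 mm thick (inside 150 x 90 mm, 17 mm deep). Origin: centre of its underside, on the table; z up.
- tray_yellow: yellow plastic open tray, fixed to the table, for the two stilts. Outside 160 (its x) x 100 (its y) x 22 mm high, walls 5 mm, floor 5 mm thick (inside 150 x 90 mm, 17 mm deep). Origin: centre of its underside, on the table; z up.
- tray_green: green plastic open tray, fixed to the table, for the cup. Outside 160 (its x) x 100 (its y) x 22 mm high, walls 5 mm, floor 5 mm thick (inside 150 x 90 mm, 17 mm deep). Origin: centre of its underside, on the table; z up.
- banding_wheel: bystander: potter's turntable on a blue foot with a clay plaque on it, 180 mm diameter, 126 mm tall with the plaque, 3 kg; stands loose at the left. Origin: centre of its underside.
- vase: bystander: white vase, 68 mm largest diameter, 105 mm tall, stands loose at the right. Origin: centre of its underside.
Things that resemble listed ones, but are neither listed nor needed, are in the scene too. Leave any purple look-alike of the stilt_a alone.

How it is judged:
By the outcome, as a careful person would: the job done as asked, in the order asked, and still so for the second after the job is handed in, with the robot touching nothing.
It also fails if it takes over 138 s, if anything falls off the work surface, if the arm or the gripper's body presses on something with over 40 N, if the wrist force passes 120 N, or if a joint passes its speed limit or range.

## Working session

There is one attempt and no reset: what is moved stays moved. The work goes in short steps, Python scripts to look and compute and a tool call to move; the robot and the scene stay as the last step left them, time stands still between calls to the robot, and variables do not carry over. Pictures are saved under pics/ and viewed, at most 14 in all, crops included, and the job is handed in when it is done.

Besides the shell and the picture viewer there is one more tool, called after "Request:" in YAML: its name, and indented under it one key for each argument. apply_moves: Moves the arm, as the interface text tells. Its arguments: {"type":"object","properties":{"deltas":{"type":"array"},"grip_force":{"type":"number"}},"required":["deltas"]}

```bash
mkdir -p pics; python3 - <<'E'
from station import bot, vision
import cv2
for n in("scene","top"):
    im=vision.snapshot(n); cv2.imwrite(f"pics/{n}0.png",im[:,:,::-1])
    c=vision.get_calibration(n); print(n,c)
print(bot.state())
E
```

```text
scene {'camera_matrix': array([[480.74900939,   0.        , 318.80738323],
       [  0.        , 480.74900939, 241.15858061],
       [  0.        ,   0.        ,   1.        ]]), 'world_to_cam': array([[ 3.19299936e-01,  9.47651131e-01,  2.21022412e-03,
        -1.60864705e+02],
       [ 7.20974479e-01, -2.41408934e-01, -6.49551789e-01,
        -3.01341618e+02],
       [-6.15014920e-01,  2.08995360e-01, -7.60314138e-01,
         1.39343466e+03],
       [ 0.00000000e+00,  0.00000000e+00,  0.00000000e+00,
         1.00000000e+00]])}
top {'camera_matrix': array([[496.11446335,   0.        , 314.79759413],
       [  0.        , 496.11446335, 234.99894461],
       [  0.        ,   0.        ,   1.        ]]), 'world_to_cam': array([[ 1.50448237e-02, -9.99661959e-01,  2.12042876e-02,
        -9.31227494e+00],
       [-9.94311029e-01, -1.71940139e-02, -1.05118714e-01,
         4.70203411e+02],
       [ 1.05447767e-01, -1.95021645e-02, -9.94233591e-01,
         1.38094201e+03],
       [ 0.00000000e+00,  0.00000000e+00,  0.00000000e+00,
         1.00000000e+00]])}
{'clock': 0.1, 'joints': array([ 1.18129837,  0.60006864, -0.00250971,  1.60006096,  0.00181513,
        0.94292792, -0.07976418]), 'qd': array([ 0.00025882, -0.00076528, -0.00015357, -0.00403375,  0.00019802,
        0.0005253 , -0.00031685]), 'tau': array([ 4.96113455e-03, -7.66558886e+01,  1.50216568e+00, -2.52939016e+01,
       -5.23331214e-02,  1.36668651e-02,  5.38804636e-05]), 'eef_pos': array([ 222.91928811, -689.3999994 ,  217.82588403]), 'eef_rot': array([-3.10183661e+00, -4.89238553e-01,  6.13979467e-04]), 'wrist_force': array([ 0.4428303 , -0.76696737, -1.3020675 ]), 'ft_torque': array([ 0.01904466, -0.02185928,  0.04772802]), 'grasp_force': 0.0, 'gripper_width': 93.33725292414887}
```

View pics/scene0.png

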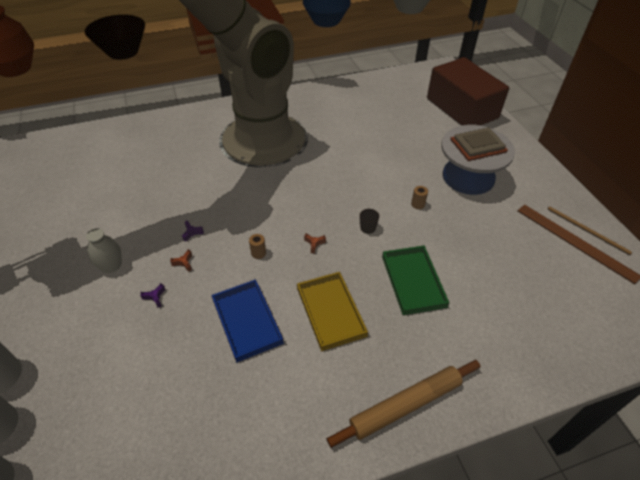

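View pics/top0.png

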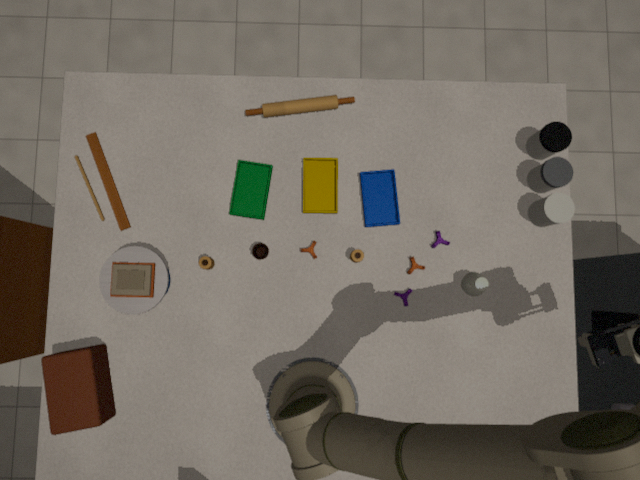

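```bash
cat > h.py <<'E'
import numpy as np, cv2
from station import bot, vision
from scipy.spatial.transform import Rotation as Ro
def cast(n,px,z):
    c=vision.get_calibration(n);K=c["camera_matrix"];T=c["world_to_cam"];R=T[:3,:3];o=-R.T@T[:3,3]
    px=np.atleast_2d(px).astype(float)
    d=(np.c_[px,np.ones(len(px))]@np.linalg.inv(K).T)@R
    return (o+d*((z-o[2])/d[:,2])[:,None])[:,:2]
def proj(n,p):
    c=vision.get_calibration(n);q=c["world_to_cam"][:3,:3]@np.array(p,float)+c["world_to_cam"][:3,3];q=c["camera_matrix"]@q
    return q[:2]/q[2]
def hsv(n,im): return cv2.cvtColor(im,cv2.COLOR_RGB2HSV)
def comps(m,amin):
    k,l,s,c=cv2.connectedComponentsWithStats(m.astype(np.uint8))
    return [(c[i],s[i,4],np.argwhere(l==i)[:,::-1]) for i in range(1,k) if s[i,4]>=amin]
def go(x,y,z,yaw=None):
    "tool-axis shift (units of 40 mm) to world target; yaw = world angle of tool y axis"
    s=bot.state();R=Ro.from_rotvec(s["eef_rot"]).as_matrix()
    d=R.T@(np.array([x,y,z])-s["eef_pos"])/40
    cur=np.arctan2(R[1,1],R[0,1])
    print("pos",s["eef_pos"].round(1),"cur yaw deg",np.degrees(cur).round(1),"shift units",d.round(2),"tilt",R[2].round(3),"clock",round(s["clock"],2))
    if yaw is not None:
        t=(np.radians(yaw)-cur+np.pi/2)%np.pi-np.pi/2
        print("turn about tool z, units",round(-np.degrees(t)/90,3))
E
python3 - <<'E'
from h import *
rects={"scene":(130,170,460,370),"top":(190,150,460,310)}
for n in rects:
    im=vision.snapshot(n);H=hsv(n,im).astype(int);h,s,v=H[...,0],H[...,1],H[...,2]
    x0,y0,x1,y1=rects[n];roi=np.zeros(h.shape,bool);roi[y0:y1,x0:x1]=1
    for name,lo,hi,smin in (("blue",105,125,150),("yellow",20,32,150),("green",50,80,120)):
        for c,a,p in comps(roi&(h>=lo)&(h<=hi)&(s>smin),200):
            w=cast(n,p,22 if n=="top" else 14);r=cv2.minAreaRect(w.astype(np.float32));print(n,name,a,[np.round(q,1) for q in r])
    for c,a,p in comps(roi&(h<=18)&(s>85)&(v>40),15):
        print(n,"orange",c.round(1),a,"hue",np.median(h[p[:,1],p[:,0]]),np.median(s[p[:,1],p[:,0]]),"z9",cast(n,c,9).round(1),"z25",cast(n,c,25).round(1), "z50",cast(n,c,50).round(1))
        q=cast(n,p,12);q=q-q.mean(0);z=q[:,0]+1j*q[:,1];print("   ang",np.degrees(np.angle((z**3).sum())/3).round(1))
    for c,a,p in comps(roi&(v<45),30): print(n,"dark",c.round(1),a,"z22",cast(n,c,22).round(1))
go(600,0,200)
E
python3 - <<'E'
import cv2
import numpy as np
a=cv2.imread('pics/top0.png')[225:315,190:460];b=cv2.imread('pics/scene0.png')[170:290,160:440]
a=cv2.resize(a,(780,260),interpolation=2);b=cv2.resize(b,(780,334),interpolation=2)
cv2.imwrite('pics/crop0.png',np.clip(np.vstack([a,b])*1.6,0,255))
E
```

```text
scene blue 3156 [array([ 586.7, -184.5]), array([165.3,  97. ]), np.float64(6.2)]
scene yellow 3309 [array([620.3, -12.7]), array([167.1, 100.3]), np.float64(0.6)]
scene green 2254 [array([600.3, 185.1]), array([ 97.7, 157.9]), np.float64(83.4)]
scene orange [419.3 196.8] 272 hue 15.0 122.0 z9 [[374.6 312.9]] z25 [[388.7 303.1]] z50 [[410.6 287.8]]
   ang -8.0
scene orange [257.1 245.8] 309 hue 15.0 126.0 z9 [[ 402.  -116.6]] z25 [[ 415.5 -118.4]] z50 [[ 436.7 -121.2]]
   ang 14.1
scene orange [314.4 241.2] 195 hue 9.0 146.0 z9 [[430.7  13.7]] z25 [[443.7   9.5]] z50 [[464.    2.9]]
   ang -27.4
scene orange [182.5 260.2] 219 hue 9.0 154.0 z9 [[ 389.8 -286.8]] z25 [[ 403.6 -285.4]] z50 [[ 425.1 -283.2]]
   ang 20.5
scene orange [450.8 368.1] 40 hue 16.0 132.5 z9 [[816.2 160.8]] z25 [[821.9 153.9]] z50 [[831. 143.]]
   ang 45.8
scene dark [452.5 177.3] 151 z22 [[347.9 419.4]]
scene dark [368.6 220.5] 330 z22 [[420.8 153.5]]
scene dark [192.4 231.6] 108 z22 [[ 322.6 -251.3]]
top blue 1873 [array([ 581.6, -185.6]), array([158.8,  99.3]), np.float64(6.0)]
top yellow 1911 [array([615.7, -
[... 181 characters left out ...]
3  11.2]] z25 [[429.   11.4]] z50 [[427.1  11.6]]
   ang -27.5
top orange [356.6 255.3] 137 hue 17.0 137.0 z9 [[ 415.7 -122.3]] z25 [[ 414.6 -120.6]] z50 [[ 412.9 -118. ]]
   ang 0.2
top orange [205.9 262.4] 155 hue 17.0 149.0 z9 [[388.6 305.7]] z25 [[387.9 302.5]] z50 [[386.7 297.5]]
   ang 6.9
top orange [414.1 265.6] 117 hue 11.0 192.0 z9 [[ 389.  -287.3]] z25 [[ 388.2 -283.7]] z50 [[ 387.  -278.2]]
   ang 19.6
top dark [260.  250.8] 183 z22 [[423.1 152.3]]
pos [ 223.  -689.5  218.1] cur yaw deg -72.1 shift units [ 14.27 -13.5    0.46] tilt [-0.    -0.001 -1.   ] clock 0.2[ WARN:0@0.107] global loadsave.cpp:1063 imwrite_ Unsupported depth image for selected encoder is fallbacked to CV_8U.
```

View pics/crop0.png

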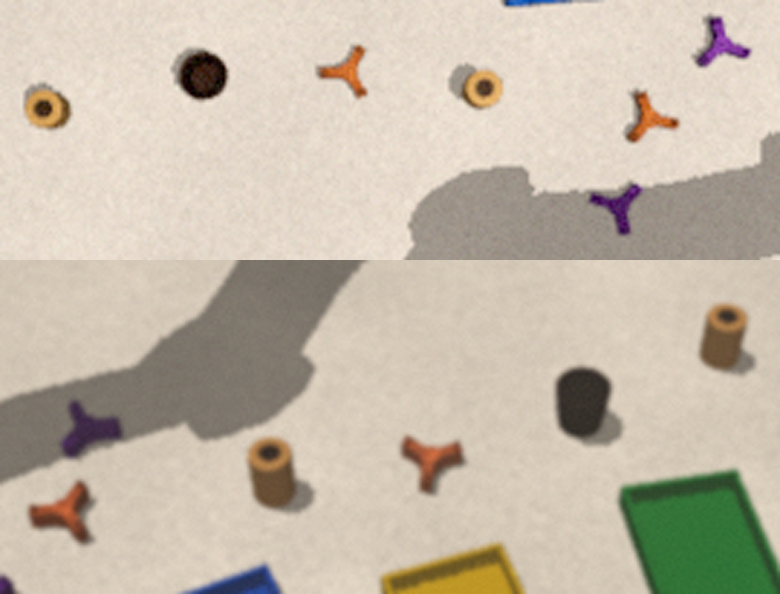

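Request:
apply_moves:
  deltas:
    - [[0, 0, -0.079], [0, 0, 0], 1]
    - [[0, 0, -0.079], [0, 0, 0], 1]
    - [[0, 0, -0.079], [0, 0, 0], 1]
    - [[0, 0, -0.079], [0, 0, 0], 1]
    - [[0, 0, -0.079], [0, 0, 0], 1]
    - [[0, 0, -0.079], [0, 0, 0], 1]
    - [[0, 0, -0.079], [0, 0, 0], 1]
    - [[0, 0, -0.079], [0, 0, 0], 1]
    - [[0, 0, -0.079], [0, 0, 0], 1]
    - [[0, 0, -0.079], [0, 0, 0], 1]
    - [[0, 0, -0.011], [0, 0, 0], 1]
    - [[0, 0, 0], [0, 0, 0], 1]
  grip_force: 15

```text
clock: 1.2
eef_pos: [222.7, -689.8, 218.3]
eef_rot: [-2.224, -2.218, -0.001]
wrist_force: [-0.6, -0.3, 0.3]
gripper_width: 92.7
grasp_force: 0.0
```

```bash
python3 -c "
from h import *
go(415,-119.5,90,0)"
```

```text
pos [ 222.7 -689.8  218.3] cur yaw deg -0.1 shift units [14.27  4.77  3.22] tilt [ 0.001  0.    -1.   ] clock 1.2
turn about tool z, units -0.002
```

Request:
apply_moves:
  deltas:
    - [[0, 0, 0], [0.9, 0.3, 0], 1]
    - [[0, 0, 0], [0.9, 0.3, 0], 1]
    - [[0, 0, 0], [0.9, 0.3, 0], 1]
    - [[0, 0, 0], [0.9, 0.3, 0], 1]
    - [[0, 0, 0], [0.9, 0.3, 0], 1]
    - [[0, 0, 0], [0.9, 0.3, 0], 1]
    - [[0, 0, 0], [0.9, 0.3, 0], 1]
    - [[0, 0, 0], [0.9, 0.3, 0], 1]
    - [[0, 0, 0], [0.9, 0.3, 0], 1]
    - [[0, 0, 0], [0.9, 0.3, 0], 1]
    - [[0, 0, 0], [0.9, 0.3, 0], 1]
    - [[0, 0, 0], [0.9, 0.3, 0], 1]

```text
clock: 2.2
eef_pos: [367.3, -256.1, 218.9]
eef_rot: [2.226, 2.216, 0.0]
wrist_force: [0.6, -0.2, 0.7]
gripper_width: 93.0
grasp_force: 0.0
```

Request:
apply_moves:
  deltas:
    - [[0, 0, 0], [0.87, 0.29, 0], 1]
    - [[0, 0, 0], [0.87, 0.29, 0], 1]
    - [[0, 0, 0], [0.87, 0.29, 0], 1]
    - [[0, 0, 0], [0.87, 0.29, 0], 1]
    - [[0, 0, 0], [0, 0, 0.8], 1]
    - [[0, 0, 0], [0, 0, 0.8], 1]
    - [[0, 0, 0], [0, 0, 0.8], 1]
    - [[0, 0, 0], [0, 0, 0.8], 1]
    - [[0, 0, 0], [0, 0, 0], 1]
    - [[0, 0, 0], [0, 0, 0], 1]
    - [[0, 0, 0], [0, 0, 0], 1]

```text
clock: 3.12
eef_pos: [413.8, -118.5, 91.7]
eef_rot: [2.222, 2.22, -0.0]
wrist_force: [0.2, -0.7, -0.0]
gripper_width: 93.1
grasp_force: 0.0
```

```bash
python3 -c "
from h import *
cv2.imwrite('pics/p1.png',cv2.resize(vision.snapshot('top')[200:320,260:420,::-1],(640,480),interpolation=2))
go(415,-119.5,20,0)"
```

```text
pos [ 414.2 -118.8   92.2] cur yaw deg -0.1 shift units [-0.02  0.02  1.8 ] tilt [-0.001  0.002 -1.   ] clock 3.17
turn about tool z, units -0.001
```

View pics/p1.png

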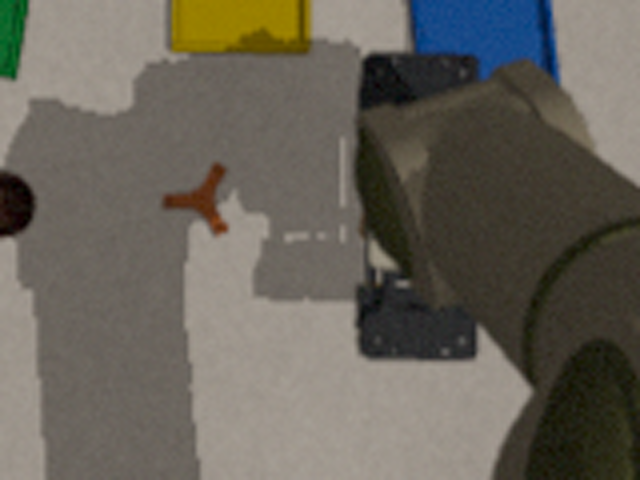

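The gripper body (crop 360–475, 55–355) lies centred over the prop and hides it. Prop-to-finger clearance is about 28 mm per side, so I descend and grip.

Request:
apply_moves:
  deltas:
    - [[0, 0, 0], [-0.02, 0.02, 0.6], 1]
    - [[0, 0, 0], [0, 0, 0.6], 1]
    - [[0, 0, 0], [0, 0, 0.6], 1]
    - [[0, 0, 0], [0, 0, 0], -0.6]
    - [[0, 0, 0], [0, 0, 0], -0.6]
    - [[0, 0, 0], [0, 0, 0], -0.6]
    - [[0, 0, 0], [0, 0, 0], -0.6]
    - [[0, 0, 0], [0, 0, 0], -0.6]
    - [[0, 0, 0], [0, 0, 0], -0.6]
    - [[0, 0, 0], [0, 0, 0], -0.6]
    - [[0, 0, 0], [0, 0, 0], -0.6]
    - [[0, 0, 0], [0, 0, 0], -0.6]
  grip_force: 15

```text
clock: 4.17
eef_pos: [414.2, -119.4, 18.8]
eef_rot: [2.221, 2.221, 0.0]
wrist_force: [0.2, -0.9, -0.1]
gripper_width: 37.3
grasp_force: 0.0
```

```bash
python3 -c "
from h import *
s=bot.state();print(s['gripper_width'],s['grasp_force'],s['wrist_force'])
go(623,-181,65,0)"
```

```text
37.32938344956132 0.0 [ 0.17648722 -0.93141478 -0.09462109]
pos [ 414.2 -119.4   18.8] cur yaw deg 0.0 shift units [-1.54  5.22 -1.15] tilt [ 0.  0. -1.] clock 4.17
turn about tool z, units 0.0
```

Request:
apply_moves:
  deltas:
    - [[0, 0, 0], [0, 0, 0], -0.7]
    - [[0, 0, 0], [0, 0, 0], -0.7]
    - [[0, 0, 0], [0, 0, 0], -0.7]
    - [[0, 0, 0], [0, 0, 0], -0.7]
    - [[0, 0, 0], [0, 0, -0.3], -0.7]
    - [[0, 0, 0], [0, 0, -0.5], -0.7]
    - [[0, 0, 0], [0, 0, -0.6], -0.7]
    - [[0, 0, 0], [-0.2, 0.6, 0], -0.7]
    - [[0, 0, 0], [-0.2, 0.7, 0], -0.7]
    - [[0, 0, 0], [-0.2, 0.7, 0], -0.7]
    - [[0, 0, 0], [-0.2, 0.7, 0], -0.7]
    - [[0, 0, 0], [-0.2, 0.7, 0], -0.7]

```text
clock: 5.17
eef_pos: [551.0, -159.9, 74.5]
eef_rot: [-2.221, -2.221, 0.001]
wrist_force: [-0.5, 0.2, -1.1]
gripper_width: 35.6
grasp_force: 15.0
```

Request:
apply_moves:
  deltas:
    - [[0, 0, 0], [-0.2, 0.7, 0], -0.7]
    - [[0, 0, 0], [-0.2, 0.7, 0], -0.7]
    - [[0, 0, 0], [-0.1, 0.4, 0], -0.7]
    - [[0, 0, 0], [0, 0, 0], -0.7]
    - [[0, 0, 0], [0, 0, 0], -0.7]

```text
clock: 5.58
eef_pos: [621.9, -179.2, 73.7]
eef_rot: [-2.22, -2.221, 0.001]
wrist_force: [-1.3, -0.5, -0.7]
gripper_width: 35.5
grasp_force: 15.0
```

```bash
python3 -c "
from h import *
s=bot.state();print(s['gripper_width'],s['grasp_force'],s['wrist_force'])
cv2.imwrite('pics/p2.png',cv2.resize(vision.snapshot('scene')[180:400,160:460,::-1],(800,586),interpolation=2))
go(623,-181,25,0)"
```

```text
35.45908244000948 14.999935179948807 [-1.31863786 -0.53671702 -0.67804093]
pos [ 620.9 -179.    73.8] cur yaw deg 0.0 shift units [-0.05  0.05  1.22] tilt [ 0.    -0.002 -1.   ] clock 5.63
turn about tool z, units 0.0
```

View pics/p2.png

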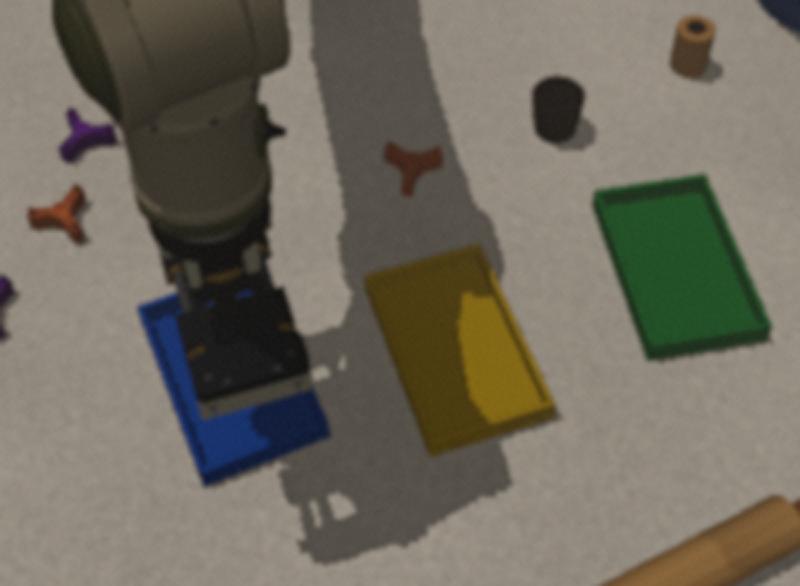

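Request:
apply_moves:
  deltas:
    - [[0, 0, 0], [-0.02, 0, 0.4], -0.7]
    - [[0, 0, 0], [0, 0, 0.4], -0.7]
    - [[0, 0, 0], [0, 0, 0.3], -0.7]
    - [[0, 0, 0], [0, 0, 0.04], -0.7]
    - [[0, 0, 0], [0, 0, 0], -0.7]
    - [[0, 0, 0], [0, 0, 0], -0.7]

```text
clock: 6.13
eef_pos: [622.1, -179.9, 29.4]
eef_rot: [-2.221, -2.222, 0.0]
wrist_force: [-0.5, -0.2, -0.7]
gripper_width: 35.5
grasp_force: 15.0
```

Request:
apply_moves:
  deltas:
    - [[0, 0, 0], [0, 0, 0.03], -0.7]
    - [[0, 0, 0], [0, 0, 0.03], -0.7]
    - [[0, 0, 0], [0, 0, 0], -0.7]

```text
clock: 6.38
eef_pos: [622.4, -180.2, 27.0]
eef_rot: [2.221, 2.221, 0.0]
wrist_force: [-0.4, -0.6, -0.8]
gripper_width: 35.6
grasp_force: 15.0
```

Request:
apply_moves:
  deltas:
    - [[0, 0, 0], [0, 0, 0.02], -0.7]
    - [[0, 0, 0], [0, 0, 0], -0.7]
    - [[0, 0, 0], [0, 0, 0], -0.7]

```text
clock: 6.63
eef_pos: [622.2, -180.2, 25.9]
eef_rot: [2.221, 2.222, -0.0]
wrist_force: [-0.8, 0.4, -1.1]
gripper_width: 35.5
grasp_force: 15.0
```

Request:
apply_moves:
  deltas:
    - [[0, 0, 0], [0, 0, 0.02], -0.7]
    - [[0, 0, 0], [0, 0, 0], -0.7]
    - [[0, 0, 0], [0, 0, 0], -0.7]

```text
clock: 6.88
eef_pos: [622.1, -180.1, 24.9]
eef_rot: [-2.221, -2.222, 0.0]
wrist_force: [0.3, 0.1, -0.4]
gripper_width: 35.8
grasp_force: 15.0
```

Request:
apply_moves:
  deltas:
    - [[0, 0, 0], [0, 0, 0.02], -0.7]
    - [[0, 0, 0], [0, 0, 0], -0.7]
    - [[0, 0, 0], [0, 0, 0], -0.7]

```text
clock: 7.13
eef_pos: [622.1, -180.1, 24.1]
eef_rot: [-2.221, -2.222, 0.0]
wrist_force: [0.4, -0.3, -1.0]
gripper_width: 35.9
grasp_force: 15.0
```

Request:
apply_moves:
  deltas:
    - [[0, 0, 0], [0, 0, 0.02], -0.7]
    - [[0, 0, 0], [0, 0, 0], -0.7]
    - [[0, 0, 0], [0, 0, 0], -0.7]

```text
clock: 7.38
eef_pos: [622.2, -180.1, 23.8]
eef_rot: [2.221, 2.221, -0.0]
wrist_force: [-1.5, -0.3, 5.4]
gripper_width: 35.6
grasp_force: 15.0
```

Request:
apply_moves:
  deltas:
    - [[0, 0, 0], [0, 0, 0.01], -0.7]
    - [[0, 0, 0], [0, 0, 0], -0.7]
    - [[0, 0, 0], [0, 0, 0], -0.7]

```text
clock: 7.63
eef_pos: [622.2, -180.1, 23.8]
eef_rot: [2.221, 2.221, -0.0]
wrist_force: [-3.8, 0.2, 8.8]
gripper_width: 35.9
grasp_force: 15.0
```

Request:
apply_moves:
  deltas:
    - [[0, 0, 0], [0, 0, 0], 0.6]
    - [[0, 0, 0], [0, 0, 0], 0.6]
    - [[0, 0, 0], [0, 0, 0], 0.6]
    - [[0, 0, 0], [0, 0, 0], 0.6]
    - [[0, 0, 0], [0, 0, 0], 0.6]
    - [[0, 0, 0], [0, 0, -0.5], 0.6]
    - [[0, 0, 0], [0, 0, -0.9], 0.6]
    - [[0, 0, 0], [0, 0, -0.9], 0.6]
    - [[0, 0, 0], [0.5, -0.25, 0], 1]
    - [[0, 0, 0], [0.8, -0.4, 0], 1]
    - [[0, 0, 0], [0.8, -0.4, 0], 1]
    - [[0, 0, 0], [0.8, -0.4, 0], 1]

```text
clock: 8.63
eef_pos: [563.4, -63.4, 115.2]
eef_rot: [2.222, 2.22, 0.001]
wrist_force: [0.3, 0.6, -0.3]
gripper_width: 92.0
grasp_force: 0.0
```

Request:
apply_moves:
  deltas:
    - [[0, 0, 0], [0.8, -0.4, 0], 1]
    - [[0, 0, 0], [0.8, -0.4, 0], 1]
    - [[0, 0, 0], [0.8, -0.4, 0], 1]
    - [[0, 0, 0], [0.8, -0.4, 0], 1]
    - [[0, 0, 0], [0.8, -0.4, 0], 1]
    - [[0, 0, 0], [0.8, -0.4, 0], 1]
    - [[0, 0, 0], [0.8, -0.4, 0], 1]
    - [[0, 0, 0], [0.8, -0.4, 0], 1]
    - [[0, 0, 0], [0.8, -0.4, 0], 1]
    - [[0, 0, 0], [0.8, -0.4, 0], 1]
    - [[0, 0, 0], [0.8, -0.3, 0], 1]
    - [[0, 0, 0], [0, 0, 0], 1]

```text
clock: 9.63
eef_pos: [389.5, 295.3, 115.5]
eef_rot: [-2.209, -2.229, -0.006]
wrist_force: [0.1, 2.1, 0.9]
gripper_width: 92.8
grasp_force: 0.0
```

```bash
python3 -c "
from h import *
for n,r in (('top',(225,315,190,460)),('scene',(170,390,160,460))):
  im=vision.snapshot(n);
  if n=='scene': cv2.imwrite('pics/p3.png',cv2.resize(im[r[0]:r[1],r[2]:r[3],::-1],(800,586),interpolation=2))
go(388,303,19,0)"
```

```text
pos [391.3 289.3 115. ] cur yaw deg 0.2 shift units [ 0.34 -0.08  2.4 ] tilt [ 0. -0. -1.] clock 9.73
turn about tool z, units 0.002
```

View pics/p3.png

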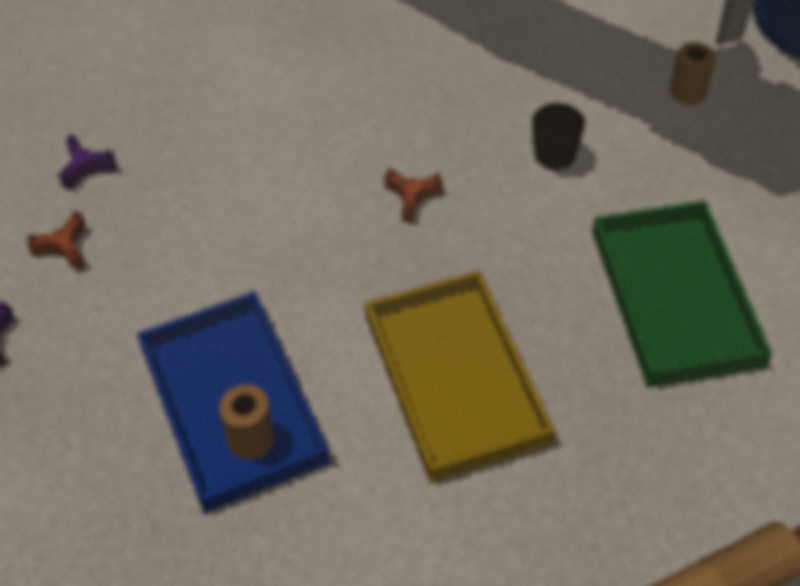

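The first prop stands in the blue tray (crop 245,420). Next prop is at crop (692,75), still upright. Now the second one.

Request:
apply_moves:
  deltas:
    - [[0, 0, 0], [0.35, -0.09, 0], 1]
    - [[0, 0, 0], [0, 0, 0.6], 1]
    - [[0, 0, 0], [0, 0, 0.8], 1]
    - [[0, 0, 0], [0, 0, 0.7], 1]
    - [[0, 0, 0], [0, 0, 0.28], 1]
    - [[0, 0, 0], [0, 0, 0], 1]

```text
clock: 10.23
eef_pos: [388.1, 299.5, 17.4]
eef_rot: [2.222, 2.22, -0.007]
wrist_force: [0.4, 0.3, 0.0]
gripper_width: 92.8
grasp_force: 0.0
```

Request:
apply_moves:
  deltas:
    - [[0, 0, 0], [0, 0, 0], -0.7]
    - [[0, 0, 0], [0, 0, 0], -0.7]
    - [[0, 0, 0], [0, 0, 0], -0.7]
    - [[0, 0, 0], [0, 0, 0], -0.7]
    - [[0, 0, 0], [0, 0, 0], -0.7]
    - [[0, 0, 0], [0, 0, 0], -0.7]
    - [[0, 0, 0], [0, 0, 0], -0.7]
    - [[0, 0, 0], [0, 0, 0], -0.7]
    - [[0, 0, 0], [0, 0, 0], -0.7]
    - [[0, 0, 0], [0, 0, 0], -0.7]
    - [[0, 0, 0], [0, 0, 0], -0.7]
    - [[0, 0, 0], [0, 0, 0], -0.7]

```text
clock: 11.23
eef_pos: [388.4, 301.8, 19.8]
eef_rot: [-2.221, -2.222, 0.0]
wrist_force: [-0.4, -0.0, 2.9]
gripper_width: 35.7
grasp_force: 15.0
```

Request:
apply_moves:
  deltas:
    - [[0, 0, 0], [0, 0, -0.5], -0.7]
    - [[0, 0, 0], [0, 0, -0.5], -0.7]
    - [[0, 0, 0], [0, 0, -0.5], -0.7]
    - [[0, 0, 0], [-0.37, 0.09, 0], -0.7]
    - [[0, 0, 0], [-0.85, 0.27, 0], -0.7]
    - [[0, 0, 0], [-0.85, 0.27, 0], -0.7]
    - [[0, 0, 0], [-0.85, 0.27, 0], -0.7]
    - [[0, 0, 0], [-0.85, 0.27, 0], -0.7]
    - [[0, 0, 0], [-0.85, 0.27, 0], -0.7]
    - [[0, 0, 0], [-0.85, 0.27, 0], -0.7]
    - [[0, 0, 0], [-0.85, 0.27, 0], -0.7]
    - [[0, 0, 0], [-0.85, 0.27, 0], -0.7]

```text
clock: 12.23
eef_pos: [478.6, 13.2, 79.6]
eef_rot: [-2.221, -2.222, 0.001]
wrist_force: [0.2, 0.6, -1.4]
gripper_width: 35.3
grasp_force: 15.0
```

Request:
apply_moves:
  deltas:
    - [[0, 0, 0], [-0.85, 0.27, 0], -0.7]
    - [[0, 0, 0], [-0.85, 0.27, 0], -0.7]
    - [[0, 0, 0], [-0.85, 0.27, 0], -0.7]
    - [[0, 0, 0], [-0.85, 0.27, 0], -0.7]
    - [[0, 0, 0], [-0.85, 0.27, 0], -0.7]
    - [[0, 0, 0], [-0.85, 0.27, 0], -0.7]
    - [[0, 0, 0], [0, 0, 0], -0.7]
    - [[0, 0, 0], [0, 0, 0], -0.7]
    - [[0, 0, 0], [0, 0, 0], -0.7]
    - [[0, 0, 0], [0, 0, 0], -0.7]

```text
clock: 13.07
eef_pos: [543.0, -187.5, 79.7]
eef_rot: [-2.219, -2.223, 0.0]
wrist_force: [-0.8, 0.2, -0.7]
gripper_width: 35.6
grasp_force: 15.0
```

```bash
python3 -c "
from h import *
go(543,-189,25,0)"
```

```text
pos [ 543.  -187.5   79.7] cur yaw deg 0.1 shift units [-0.04  0.    1.37] tilt [ 0.001 -0.001 -1.   ] clock 13.07
turn about tool z, units 0.001
```

Request:
apply_moves:
  deltas:
    - [[0, 0, 0], [-0.03, 0, 0.4], -0.7]
    - [[0, 0, 0], [0, 0, 0.4], -0.7]
    - [[0, 0, 0], [0, 0, 0.4], -0.7]
    - [[0, 0, 0], [0, 0, 0.12], -0.7]
    - [[0, 0, 0], [0, 0, 0], -0.7]
    - [[0, 0, 0], [0, 0, 0], -0.7]

```text
clock: 13.57
eef_pos: [543.5, -189.1, 27.3]
eef_rot: [-2.219, -2.223, 0.0]
wrist_force: [0.9, 0.2, -0.1]
gripper_width: 35.8
grasp_force: 15.0
```

Request:
apply_moves:
  deltas:
    - [[0, 0, 0], [0, 0, 0.02], -0.7]
    - [[0, 0, 0], [0, 0, 0], -0.7]
    - [[0, 0, 0], [0, 0, 0], -0.7]

```text
clock: 13.82
eef_pos: [543.7, -190.2, 26.9]
eef_rot: [2.221, 2.221, 0.001]
wrist_force: [-0.4, -0.4, -1.7]
gripper_width: 35.9
grasp_force: 15.0
```

Request:
apply_moves:
  deltas:
    - [[0, 0, 0], [0, 0, 0.02], -0.7]
    - [[0, 0, 0], [0, 0, 0], -0.7]
    - [[0, 0, 0], [0, 0, 0], -0.7]

```text
clock: 14.07
eef_pos: [543.4, -190.3, 25.5]
eef_rot: [2.221, 2.221, 0.0]
wrist_force: [0.6, 0.2, -1.4]
gripper_width: 36.1
grasp_force: 15.0
```

Request:
apply_moves:
  deltas:
    - [[0, 0, 0], [0, 0, 0.02], -0.7]
    - [[0, 0, 0], [0, 0, 0], -0.7]
    - [[0, 0, 0], [0, 0, 0], -0.7]

```text
clock: 14.32
eef_pos: [543.5, -190.3, 24.9]
eef_rot: [2.221, 2.221, -0.0]
wrist_force: [-1.2, 0.0, 3.0]
gripper_width: 35.7
grasp_force: 15.0
```

Request:
apply_moves:
  deltas:
    - [[0, 0, 0], [0, 0, 0.01], -0.7]
    - [[0, 0, 0], [0, 0, 0], -0.7]
    - [[0, 0, 0], [0, 0, 0], -0.7]

```text
clock: 14.57
eef_pos: [543.5, -190.3, 24.8]
eef_rot: [2.221, 2.221, -0.0]
wrist_force: [-1.7, 0.9, 9.4]
gripper_width: 35.9
grasp_force: 15.0
```

Request:
apply_moves:
  deltas:
    - [[0, 0, 0], [0, 0, 0], 0.3]
    - [[0, 0, 0], [0, 0, 0], 0.3]
    - [[0, 0, 0], [0, 0, 0], 0.3]
    - [[0, 0, 0], [0, 0, 0], 0.3]
    - [[0, 0, 0], [0, 0, -0.5], 0.3]
    - [[0, 0, 0], [0, 0, -1], 0.3]
    - [[0, 0, 0], [0, 0, -1], 0.3]
    - [[0, 0, 0], [-0.45, -0.69, 0], -0.1]
    - [[0, 0, 0], [-0.45, -0.69, 0], -0.1]
    - [[0, 0, 0], [-0.45, -0.69, 0], -0.1]
    - [[0, 0, 0], [-0.45, -0.69, 0], -0.1]
    - [[0, 0, 0], [-0.45, -0.69, 0], -0.1]

```text
clock: 15.57
eef_pos: [404.1, -280.8, 124.2]
eef_rot: [2.221, 2.222, -0.0]
wrist_force: [0.9, 0.6, 0.7]
gripper_width: 42.3
grasp_force: 0.0
```

Request:
apply_moves:
  deltas:
    - [[0, 0, 0.079], [0, 0, 0], -0.1]
    - [[0, 0, 0.079], [0, 0, 0], -0.1]
    - [[0, 0, 0.079], [0, 0, 0], -0.1]
    - [[0, 0, 0.079], [0, 0, 0], -0.1]
    - [[0, 0, 0.079], [0, 0, 0], -0.1]
    - [[0, 0, 0.079], [0, 0, 0], -0.1]
    - [[0, 0, 0.079], [0, 0, 0], -0.1]
    - [[0, 0, 0.079], [0, 0, 0], -0.1]
    - [[0, 0, 0.079], [0, 0, 0], -0.1]
    - [[0, 0, 0.067], [0, 0, 0], -0.1]
    - [[0, 0, 0], [0, 0, 0], -0.1]
    - [[0, 0, 0], [0, 0, 0], -0.1]

```text
clock: 16.57
eef_pos: [405.5, -280.0, 124.2]
eef_rot: [3.093, 0.551, -0.0]
wrist_force: [0.7, 0.4, -0.7]
gripper_width: 42.2
grasp_force: 0.0
```

```bash
python3 -c "
from h import *
print(bot.state()['gripper_width'])
cv2.imwrite('pics/p4.png',cv2.resize(vision.snapshot('scene')[180:400,100:400,::-1],(800,586),interpolation=2))
go(405.5,-280.5,4,110)"
```

```text
42.16910446433809
pos [ 405.5 -280.   124.2] cur yaw deg -69.8 shift units [-0.    0.01  3.  ] tilt [-0. -0. -1.] clock 16.62
turn about tool z, units 0.003
```

View pics/p4.png

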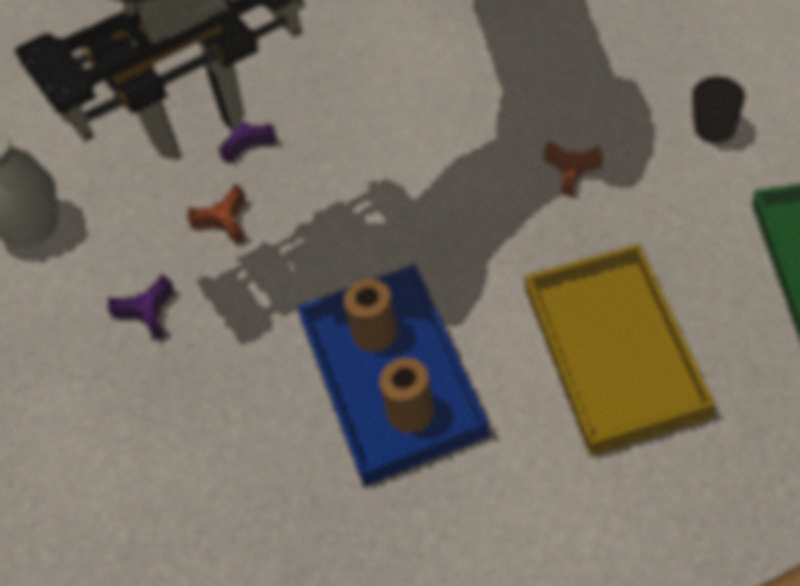

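Both props are upright in the blue tray. The stilt (crop 220,213) is directly in front of the open fingers and clear of the purple ones, so I go down.

Request:
apply_moves:
  deltas:
    - [[0, 0, 0], [0, 0, 0.6], -0.1]
    - [[0, 0, 0], [0, 0, 0.8], -0.1]
    - [[0, 0, 0], [0, 0, 0.8], -0.1]
    - [[0, 0, 0], [0, 0, 0.6], -0.1]
    - [[0, 0, 0], [0, 0, 0.1], -0.1]
    - [[0, 0, 0], [0, 0, 0], -0.1]
    - [[0, 0, 0], [0, 0, 0], -0.1]
    - [[0, 0, 0], [0, 0, 0], -0.1]

```text
clock: 17.28
eef_pos: [405.9, -280.6, 9.5]
eef_rot: [3.093, 0.546, 0.002]
wrist_force: [0.3, -0.3, -0.1]
gripper_width: 41.7
grasp_force: 0.0
```

```bash
python3 -c "
from h import *
go(405.5,-280.5,4,110)
cv2.imwrite('pics/p5.png',cv2.resize(vision.snapshot('scene')[210:300,130:250,::-1],(720,540),interpolation=2))"
```

```text
pos [ 405.9 -280.6    9.5] cur yaw deg -70.0 shift units [-0.01 -0.01  0.14] tilt [ 0.001  0.001 -1.   ] clock 17.28
turn about tool z, units 0.0
```

View pics/p5.png

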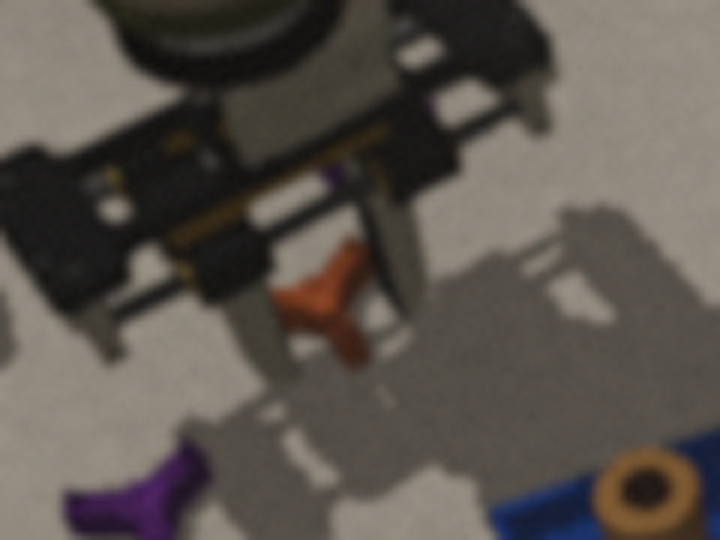

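The stilt's forward arm (350,350) sits midway between the finger tips (285,370) and (410,310). I lower a little further and close on it.

Request:
apply_moves:
  deltas:
    - [[0, 0, 0], [0, 0, 0.13], -0.1]
    - [[0, 0, 0], [0, 0, 0], -0.1]
    - [[0, 0, 0], [0, 0, 0], -1]
    - [[0, 0, 0], [0, 0, 0], -1]
    - [[0, 0, 0], [0, 0, 0], -1]
    - [[0, 0, 0], [0, 0, 0], -1]
    - [[0, 0, 0], [0, 0, 0], -1]
    - [[0, 0, 0], [0, 0, 0], -1]
    - [[0, 0, 0], [0, 0, 0], -1]
    - [[0, 0, 0], [0, 0, 0], -1]
    - [[0, 0, 0], [0, 0, 0], -1]
    - [[0, 0, 0], [0, 0, 0], -1]
  grip_force: 15

```text
clock: 18.33
eef_pos: [405.4, -280.2, 3.0]
eef_rot: [3.094, 0.545, 0.0]
wrist_force: [-0.5, 0.4, 1.7]
gripper_width: 9.9
grasp_force: 15.0
```

Request:
apply_moves:
  deltas:
    - [[0, 0, 0], [0, 0, -0.3], -1]
    - [[0, 0, 0], [0, 0, -0.6], -1]
    - [[0, 0, 0], [0, 0, -0.6], -1]
    - [[0, 0, 0], [0, 0, -0.5], -1]
    - [[0, 0, 0], [0, 0, 0], -1]
    - [[0, 0, 0], [0, 0, 0], -1]

```text
clock: 18.83
eef_pos: [405.8, -280.6, 83.8]
eef_rot: [3.093, 0.545, 0.003]
wrist_force: [-0.5, -0.1, -0.5]
gripper_width: 10.1
grasp_force: 15.0
```

```bash
python3 -c "
from h import *
a=vision.snapshot('scene')[180:300,110:270,::-1]
cv2.imwrite('pics/p6.png',cv2.resize(a,(720,540),interpolation=2))
go(600,-38,85,90)"
```

```text
pos [ 405.4 -280.3   83. ] cur yaw deg -70.0 shift units [ 6.64 -4.03 -0.05] tilt [ 0.     0.001 -1.   ] clock 18.88
turn about tool z, units 0.222
```

View pics/p6.png

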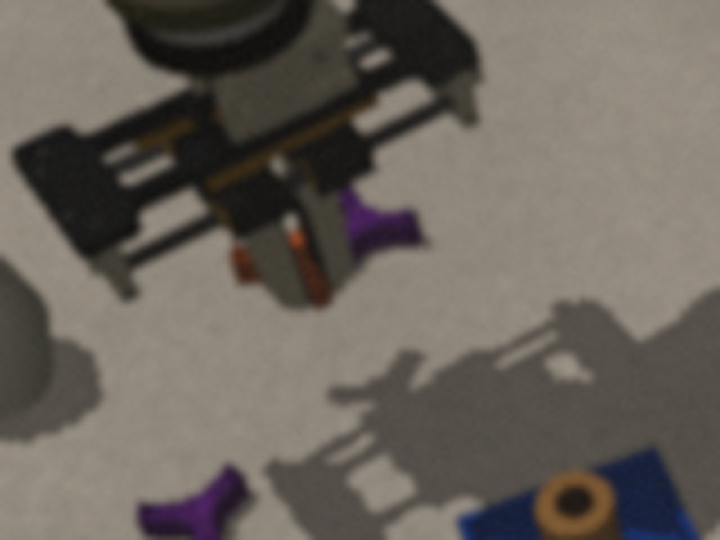

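The stilt is held level between the fingers, which have shut to 10 mm. I carry it to the far half of the yellow tray.

Request:
apply_moves:
  deltas:
    - [[0, 0, 0], [0.844, -0.411, 0], -1]
    - [[0, 0, 0], [0.844, -0.411, 0], -1]
    - [[0, 0, 0], [0.844, -0.411, 0], -1]
    - [[0, 0, 0], [0.844, -0.411, 0], -1]
    - [[0, 0, 0], [0.844, -0.411, 0], -1]
    - [[0, 0, 0], [0.844, -0.411, 0], -1]
    - [[0, 0, 0], [0.844, -0.411, 0], -1]
    - [[0, 0, 0], [0.844, -0.411, 0], -1]
    - [[0, 0, 0], [0.844, -0.411, 0], -1]
    - [[0, 0, 0], [0.844, -0.411, 0], -1]
    - [[0, 0, 0], [0, 0, 0], -1]
    - [[0, 0, 0], [0, 0, 0], -1]

```text
clock: 19.88
eef_pos: [666.7, -7.3, 80.7]
eef_rot: [-3.092, -0.551, 0.003]
wrist_force: [-0.1, -0.8, -0.5]
gripper_width: 9.8
grasp_force: 15.0
```

Request:
apply_moves:
  deltas:
    - [[0, 0, 0], [0, 0, 0], -1]
    - [[0, 0, 0], [0, 0, 0.5], -1]
    - [[0, 0, 0], [0, 0, 0.6], -1]
    - [[0, 0, 0], [0, 0, 0.5], -1]
    - [[0, 0, 0], [0, 0, 0.2], -1]
    - [[0, 0, 0], [0, 0, 0], -1]
    - [[0, 0, 0], [0, 0, 0], -1]
    - [[0, 0, 0], [0, 0, 0], -1]

```text
clock: 20.55
eef_pos: [666.7, -10.8, 11.9]
eef_rot: [3.094, 0.544, 0.001]
wrist_force: [0.5, -0.4, 0.3]
gripper_width: 9.7
grasp_force: 15.0
```

```bash
python3 -c "
from h import *
s=bot.state();print(s['gripper_width'],s['wrist_force'])
go(666.5,-10,8,110)"
```

```text
9.652253421404476 [ 0.48656366 -0.41416931  0.27305592]
pos [666.7 -10.8  11.9] cur yaw deg -70.0 shift units [ 0.   -0.02  0.1 ] tilt [ 0.001  0.    -1.   ] clock 20.55
turn about tool z, units -0.001
```

Request:
apply_moves:
  deltas:
    - [[0, 0, 0], [0, 0, 0.05], -1]
    - [[0, 0, 0], [0, 0, 0], -1]
    - [[0, 0, 0], [0, 0, 0], -1]

```text
clock: 20.8
eef_pos: [666.6, -10.3, 9.6]
eef_rot: [3.094, 0.545, 0.001]
wrist_force: [0.6, -0.1, -0.7]
gripper_width: 10.0
grasp_force: 15.0
```

Request:
apply_moves:
  deltas:
    - [[0, 0, 0], [0, 0, 0.02], -1]
    - [[0, 0, 0], [0, 0, 0], -1]
    - [[0, 0, 0], [0, 0, 0], -1]

```text
clock: 21.05
eef_pos: [666.5, -10.3, 8.3]
eef_rot: [3.094, 0.545, 0.0]
wrist_force: [0.5, 0.0, -0.8]
gripper_width: 10.0
grasp_force: 15.0
```

Request:
apply_moves:
  deltas:
    - [[0, 0, 0], [0, 0, 0.02], -1]
    - [[0, 0, 0], [0, 0, 0], -1]
    - [[0, 0, 0], [0, 0, 0], -1]

```text
clock: 21.3
eef_pos: [666.6, -10.2, 7.5]
eef_rot: [3.094, 0.545, 0.0]
wrist_force: [0.3, 0.0, 1.6]
gripper_width: 9.9
grasp_force: 15.0
```

Request:
apply_moves:
  deltas:
    - [[0, 0, 0], [0, 0, 0.02], -1]
    - [[0, 0, 0], [0, 0, 0], -1]
    - [[0, 0, 0], [0, 0, 0], -1]

```text
clock: 21.55
eef_pos: [666.6, -10.2, 7.2]
eef_rot: [3.094, 0.545, 0.001]
wrist_force: [-0.4, 0.1, 6.1]
gripper_width: 9.7
grasp_force: 15.0
```

Request:
apply_moves:
  deltas:
    - [[0, 0, 0], [0, 0, 0], -0.4]
    - [[0, 0, 0], [0, 0, 0], -0.4]
    - [[0, 0, 0], [0, 0, 0], -0.4]
    - [[0, 0, 0], [0, 0, -0.6], -0.4]
    - [[0, 0, 0], [0, 0, -0.9], -0.4]
    - [[0, 0, 0], [0, 0, -0.9], -0.3]
    - [[0, 0, 0], [-0.845, -0.37, 0], -0.1]
    - [[0, 0, 0], [-0.845, -0.37, 0], -0.1]
    - [[0, 0, 0], [-0.845, -0.37, 0], -0.1]
    - [[0, 0, 0], [-0.845, -0.37, 0], -0.1]
    - [[0, 0, 0], [-0.845, -0.37, 0], -0.1]
    - [[0, 0, 0], [-0.845, -0.37, 0], -0.1]

```text
clock: 22.55
eef_pos: [443.7, 3.8, 102.8]
eef_rot: [-3.094, -0.545, -0.0]
wrist_force: [-0.1, -0.0, -0.7]
gripper_width: 41.6
grasp_force: 0.0
```

Request:
apply_moves:
  deltas:
    - [[0, 0, 0.079], [0, 0, 0], -0.1]
    - [[0, 0, 0.079], [0, 0, 0], -0.1]
    - [[0, 0, 0.079], [0, 0, 0], -0.1]
    - [[0, 0, 0.079], [0, 0, 0], -0.1]
    - [[0, 0, 0.079], [0, 0, 0], -0.1]
    - [[0, 0, 0.079], [0, 0, 0], -0.1]
    - [[0, 0, 0.054], [0, 0, 0], -0.1]
    - [[0, 0, 0], [0, 0, 0], -0.1]
    - [[0, 0, 0], [0, 0, 0], -0.1]

```text
clock: 23.3
eef_pos: [445.5, 4.0, 102.6]
eef_rot: [3.052, -0.743, 0.0]
wrist_force: [0.3, 0.3, 1.1]
gripper_width: 41.7
grasp_force: 0.0
```

```bash
python3 -c "
from h import *
print(bot.state()['gripper_width'])
a=vision.snapshot('scene')[200:380,230:470,::-1]
cv2.imwrite('pics/p7.png',cv2.resize(a,(720,540),interpolation=2))
go(445.5,4,4,62.5)"
```

```text
41.70056390013263
pos [445.5   3.9 102.6] cur yaw deg -117.3 shift units [-0.   -0.    2.46] tilt [ 0.  0. -1.] clock 23.35
turn about tool z, units 0.002
```

View pics/p7.png

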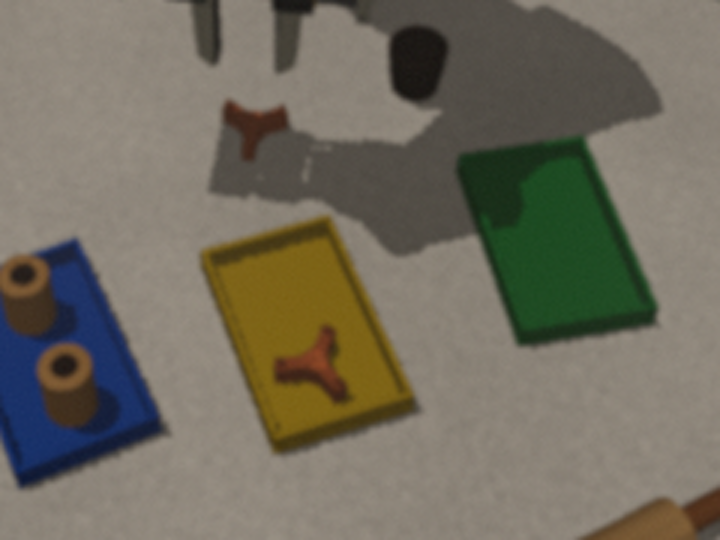

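The first stilt lies flat in the yellow tray (315,365). The second one (253,130) is in front of the fingers, so I descend and grip.

Request:
apply_moves:
  deltas:
    - [[0, 0, 0], [0, 0, 0.6], -0.1]
    - [[0, 0, 0], [0, 0, 0.8], -0.1]
    - [[0, 0, 0], [0, 0, 0.7], -0.1]
    - [[0, 0, 0], [0, 0, 0.3], -0.1]
    - [[0, 0, 0], [0, 0, 0.08], -0.1]
    - [[0, 0, 0], [0, 0, 0], -0.1]
    - [[0, 0, 0], [0, 0, 0], -0.1]

```text
clock: 23.93
eef_pos: [446.2, 4.0, 9.5]
eef_rot: [3.051, -0.746, -0.007]
wrist_force: [-0.1, -1.3, 0.1]
gripper_width: 41.9
grasp_force: 0.0
```

Request:
apply_moves:
  deltas:
    - [[0, 0, 0], [0, 0, 0], -1]
    - [[0, 0, 0], [0, 0, 0], -1]
    - [[0, 0, 0], [0, 0, 0], -1]
    - [[0, 0, 0], [0, 0, 0], -1]
    - [[0, 0, 0], [0, 0, 0], -1]
    - [[0, 0, 0], [0, 0, 0], -1]
    - [[0, 0, 0], [0, 0, 0], -1]
    - [[0, 0, 0], [0, 0, 0], -1]
    - [[0, 0, 0], [0, 0, 0], -1]
    - [[0, 0, 0], [0, 0, 0], -1]

```text
clock: 24.77
eef_pos: [446.5, 4.1, 9.9]
eef_rot: [3.051, -0.748, -0.006]
wrist_force: [-0.6, -0.1, 5.2]
gripper_width: 9.6
grasp_force: 15.0
```

Request:
apply_moves:
  deltas:
    - [[0, 0, 0], [0, 0, -0.3], -1]
    - [[0, 0, 0], [0, 0, -0.6], -1]
    - [[0, 0, 0], [0, 0, -0.6], -1]
    - [[0, 0, 0], [0, 0, 0], -1]
    - [[0, 0, 0], [0, 0, 0], -1]

```text
clock: 25.18
eef_pos: [447.2, 4.4, 70.5]
eef_rot: [-3.051, 0.746, 0.003]
wrist_force: [-0.7, -0.2, -0.9]
gripper_width: 9.7
grasp_force: 15.0
```

```bash
python3 -c "
from h import *
print(bot.state()['gripper_width'])
a=vision.snapshot('scene')[180:315,230:410,::-1]
cv2.imwrite('pics/p8.png',cv2.resize(a,(720,540),interpolation=2))
go(587.5,-22,60,62.5)"
```

```text
9.65861551460397
pos [446.8   4.4  69.8] cur yaw deg -117.5 shift units [ 3.42 -1.04  0.23] tilt [-0.003  0.001 -1.   ] clock 25.23
turn about tool z, units 0.0
```

View pics/p8.png

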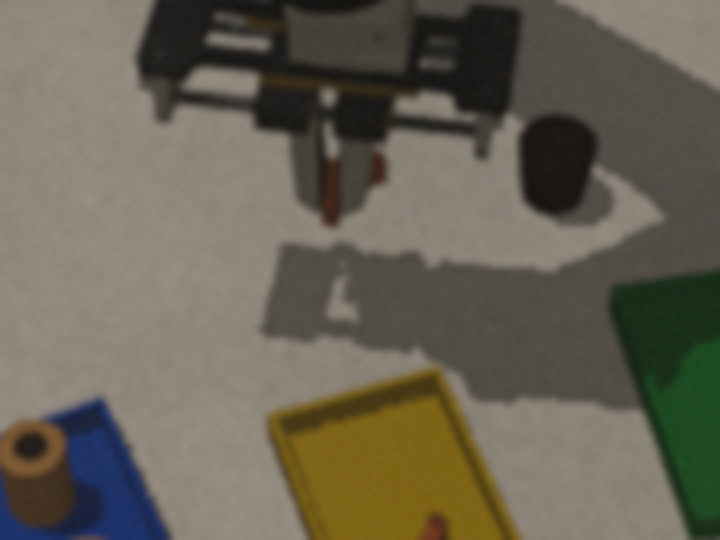

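The second stilt is held at the forward arm, level. I carry it to the near half of the yellow tray.

Request:
apply_moves:
  deltas:
    - [[0, 0, 0], [0.684, -0.208, 0], -1]
    - [[0, 0, 0], [0.684, -0.208, 0], -1]
    - [[0, 0, 0], [0.684, -0.208, 0], -1]
    - [[0, 0, 0], [0.684, -0.208, 0], -1]
    - [[0, 0, 0], [0.684, -0.208, 0], -1]
    - [[0, 0, 0], [0, 0, 0], -1]
    - [[0, 0, 0], [0, 0, 0], -1]
    - [[0, 0, 0], [0, 0, 0], -1]
    - [[0, 0, 0], [0, 0, 0.5], -1]
    - [[0, 0, 0], [0, 0, 0.4], -1]
    - [[0, 0, 0], [0, 0, 0], -1]
    - [[0, 0, 0], [0, 0, 0], -1]

```text
clock: 26.23
eef_pos: [585.4, -22.2, 32.5]
eef_rot: [3.051, -0.748, -0.011]
wrist_force: [-0.7, -0.8, -0.8]
gripper_width: 10.1
grasp_force: 15.0
```

```bash
python3 -c "
from h import *
go(587.5,-22,17,62.5)"
```

```text
pos [585.4 -22.2  32.5] cur yaw deg -117.5 shift units [ 0.05 -0.03  0.39] tilt [-0.007  0.002 -1.   ] clock 26.23
turn about tool z, units -0.001
```

Request:
apply_moves:
  deltas:
    - [[0, 0, 0], [0.05, -0.03, 0.2], -1]
    - [[0, 0, 0], [0, 0, 0.17], -1]
    - [[0, 0, 0], [0, 0, 0], -1]
    - [[0, 0, 0], [0, 0, 0], -1]
    - [[0, 0, 0], [0, 0, 0], -1]

```text
clock: 26.65
eef_pos: [589.2, -22.1, 18.5]
eef_rot: [3.051, -0.747, -0.006]
wrist_force: [0.7, 0.0, 0.6]
gripper_width: 10.1
grasp_force: 15.0
```

Request:
apply_moves:
  deltas:
    - [[0, 0, 0], [0, 0, 0.03], -1]
    - [[0, 0, 0], [0, 0, 0], -1]
    - [[0, 0, 0], [0, 0, 0], -1]

```text
clock: 26.9
eef_pos: [589.3, -22.1, 17.3]
eef_rot: [3.051, -0.748, -0.006]
wrist_force: [-0.2, 0.2, -0.8]
gripper_width: 9.9
grasp_force: 15.0
```

Request:
apply_moves:
  deltas:
    - [[0, 0, 0], [0, 0, 0.02], -1]
    - [[0, 0, 0], [0, 0, 0], -1]
    - [[0, 0, 0], [0, 0, 0], -1]

```text
clock: 27.15
eef_pos: [589.2, -22.1, 16.3]
eef_rot: [3.051, -0.747, -0.006]
wrist_force: [-0.4, 0.7, -0.4]
gripper_width: 9.9
grasp_force: 15.0
```

Request:
apply_moves:
  deltas:
    - [[0, 0, 0], [0, 0, 0.02], -1]
    - [[0, 0, 0], [0, 0, 0], -1]
    - [[0, 0, 0], [0, 0, 0], -1]

```text
clock: 27.4
eef_pos: [589.2, -22.1, 15.5]
eef_rot: [3.051, -0.747, -0.007]
wrist_force: [0.3, 0.1, -0.8]
gripper_width: 9.4
grasp_force: 15.0
```

Request:
apply_moves:
  deltas:
    - [[0, 0, 0], [0, 0, 0.02], -1]
    - [[0, 0, 0], [0, 0, 0], -1]
    - [[0, 0, 0], [0, 0, 0], -1]

```text
clock: 27.65
eef_pos: [589.3, -22.1, 15.0]
eef_rot: [3.051, -0.748, -0.006]
wrist_force: [-2.2, 0.6, 5.1]
gripper_width: 9.7
grasp_force: 15.0
```

Request:
apply_moves:
  deltas:
    - [[0, 0, 0], [0, 0, 0.02], -1]
    - [[0, 0, 0], [0, 0, 0], -1]
    - [[0, 0, 0], [0, 0, 0], -1]

```text
clock: 27.9
eef_pos: [589.4, -22.2, 14.8]
eef_rot: [-3.051, 0.748, 0.006]
wrist_force: [-2.3, 0.3, 12.8]
gripper_width: 9.9
grasp_force: 15.0
```

Request:
apply_moves:
  deltas:
    - [[0, 0, 0], [0, 0, 0], -0.5]
    - [[0, 0, 0], [0, 0, 0], -0.5]
    - [[0, 0, 0], [0, 0, 0], -0.5]
    - [[0, 0, 0], [0, 0, -0.6], -0.5]
    - [[0, 0, 0], [0, 0, -0.9], -0.5]
    - [[0, 0, -0.079], [0, 0, -0.7], 1]
    - [[0, 0, -0.079], [0, 0, 0], 1]
    - [[0, 0, -0.079], [0, 0, 0], 1]
    - [[0, 0, -0.079], [0, 0, 0], 1]
    - [[0, 0, -0.079], [0, 0, 0], 1]
    - [[0, 0, -0.079], [0, 0, 0], 1]
    - [[0, 0, -0.054], [0, 0, 0], 1]

```text
clock: 28.9
eef_pos: [589.5, -22.2, 101.8]
eef_rot: [-3.091, -0.555, 0.006]
wrist_force: [0.4, -0.4, -0.4]
gripper_width: 65.4
grasp_force: 0.0
```

```bash
python3 -c "
from h import *
go(422,153,80,110)
a=vision.snapshot('scene')[180:390,220:460,::-1]
cv2.imwrite('pics/p9.png',cv2.resize(a,(685,600),interpolation=2))
"
```

```text
pos [589.5 -22.2 101.8] cur yaw deg -69.6 shift units [-2.4  -5.56  0.57] tilt [-0.004 -0.002 -1.   ] clock 28.9
turn about tool z, units 0.004
```

View pics/p9.png

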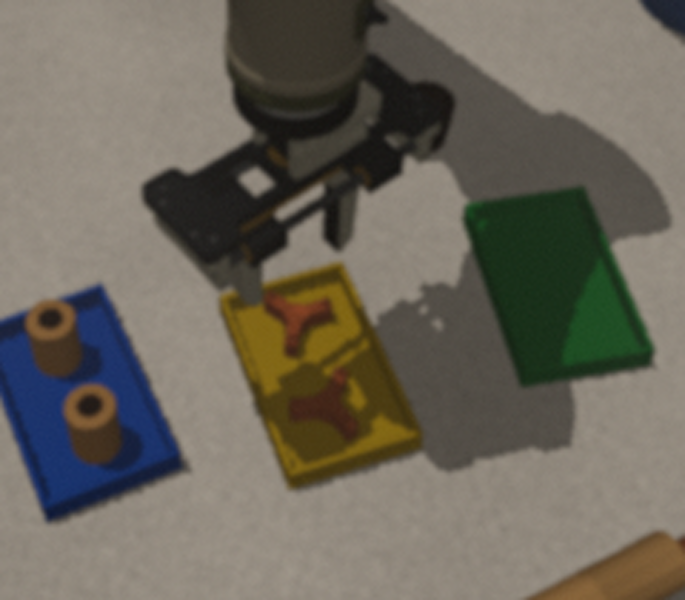

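Both stilts lie flat in the yellow tray (298,318 and 330,405). Now the cup.

Request:
apply_moves:
  deltas:
    - [[0, 0, 0], [-0.3, -0.695, 0], 1]
    - [[0, 0, 0], [-0.3, -0.695, 0], 1]
    - [[0, 0, 0], [-0.3, -0.695, 0], 1]
    - [[0, 0, 0], [-0.3, -0.695, 0], 1]
    - [[0, 0, 0], [-0.3, -0.695, 0], 1]
    - [[0, 0, 0], [-0.3, -0.695, 0], 1]
    - [[0, 0, 0], [-0.3, -0.695, 0], 1]
    - [[0, 0, 0], [-0.3, -0.695, 0], 1]
    - [[0, 0, 0], [0, 0, 0], 1]
    - [[0, 0, 0], [0, 0, 0], 1]
    - [[0, 0, 0], [0, 0, 0], 1]

```text
clock: 29.87
eef_pos: [423.9, 154.0, 102.8]
eef_rot: [-3.093, -0.544, 0.005]
wrist_force: [0.1, -0.3, 0.5]
gripper_width: 93.0
grasp_force: 0.0
```

```bash
python3 -c "
from h import *
go(422,153,16,110)
for n,r in(('scene',(330,190,410,260)),('top',(235,225,285,275))):
    im=vision.snapshot(n);v=hsv(n,im)[...,2];x0,y0,x1,y1=r
    for c,a,p in comps(v[y0:y1,x0:x1]<45,60): print(n,(c+[x0,y0]).round(1),a,cast(n,c+[x0,y0],22))
"
```

```text
pos [423.9 154.  102.8] cur yaw deg -70.1 shift units [-0.05  0.01  2.17] tilt [-0.003 -0.002 -1.   ] clock 29.87
turn about tool z, units -0.001
scene [368.6 220.6] 333 [[420.95410487 153.51278733]]
top [277.  236.3] 360 [[465.15100764 105.20199997]]
```

Request:
apply_moves:
  deltas:
    - [[0, 0, 0], [-0.05, 0, 0.5], 1]
    - [[0, 0, 0], [0, 0, 0.6], 1]
    - [[0, 0, 0], [0, 0, 0.5], 1]
    - [[0, 0, 0], [0, 0, 0.35], 1]
    - [[0, 0, 0], [0, 0, 0.2], 1]
    - [[0, 0, 0], [0, 0, 0], 1]
    - [[0, 0, 0], [0, 0, 0], 1]

```text
clock: 30.55
eef_pos: [421.4, 152.6, 16.6]
eef_rot: [-3.093, -0.542, 0.007]
wrist_force: [0.1, 1.0, 0.3]
gripper_width: 93.3
grasp_force: 0.0
```

Request:
apply_moves:
  deltas:
    - [[0, 0, 0], [0, 0, 0], -0.5]
    - [[0, 0, 0], [0, 0, 0], -0.5]
    - [[0, 0, 0], [0, 0, 0], -0.5]
    - [[0, 0, 0], [0, 0, 0], -0.5]
    - [[0, 0, 0], [0, 0, 0], -0.5]
    - [[0, 0, 0], [0, 0, 0], -0.5]
    - [[0, 0, 0], [0, 0, 0], -0.5]
    - [[0, 0, 0], [0, 0, 0], -0.5]
    - [[0, 0, 0], [0, 0, 0], -0.5]
    - [[0, 0, 0], [0, 0, 0], -0.5]
    - [[0, 0, 0], [0, 0, 0], -0.5]
  grip_force: 12

```text
clock: 31.47
eef_pos: [421.2, 153.4, 16.8]
eef_rot: [-3.093, -0.545, 0.006]
wrist_force: [0.0, 0.2, 4.8]
gripper_width: 47.5
grasp_force: 12.0
```

Request:
apply_moves:
  deltas:
    - [[0, 0, 0], [0, 0, -0.2], -0.5]
    - [[0, 0, 0], [0, 0, -0.4], -0.5]
    - [[0, 0, 0], [0, 0, -0.6], -0.5]
    - [[0, 0, 0], [0, 0, 0], -0.5]
    - [[0, 0, 0], [0, 0, 0], -0.5]
    - [[0, 0, 0], [0, 0, 0], -0.5]

```text
clock: 31.97
eef_pos: [421.3, 153.6, 64.7]
eef_rot: [-3.092, -0.546, 0.005]
wrist_force: [-0.5, 0.2, -0.8]
gripper_width: 47.5
grasp_force: 12.0
```

```bash
python3 -c "
from h import *
print(bot.state()['gripper_width'])
a=vision.snapshot('scene')[160:295,300:480,::-1]
cv2.imwrite('pics/p10.png',cv2.resize(a,(720,540),interpolation=2))
go(598,184.5,60,110)"
```

```text
47.5002924056853
pos [421.  153.4  64.4] cur yaw deg -70.0 shift units [4.42 0.78 0.09] tilt [-0.004 -0.002 -1.   ] clock 32.02
turn about tool z, units 0.0
```

View pics/p10.png

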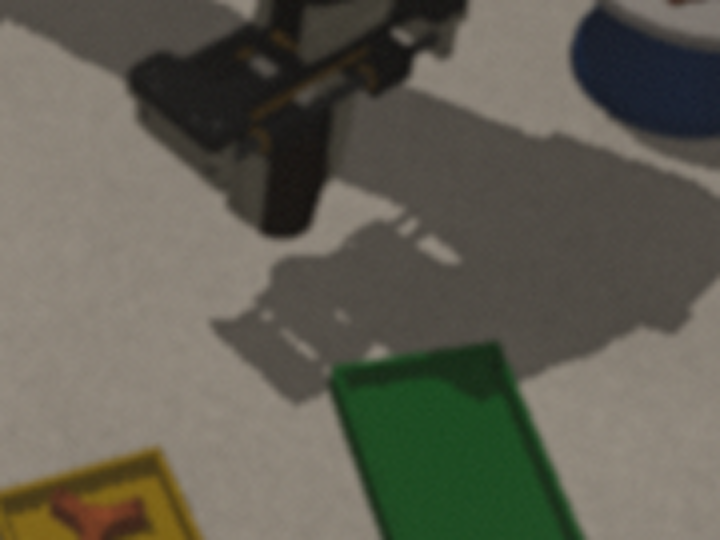

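The cup is held upright above the table (crop 285,190). I carry it over the green tray and turn so the fingers open along its long side.

Request:
apply_moves:
  deltas:
    - [[0, 0, 0], [0.74, 0.13, 0], -0.5]
    - [[0, 0, 0], [0.74, 0.13, 0], -0.5]
    - [[0, 0, 0], [0.74, 0.13, 0], -0.5]
    - [[0, 0, 0], [0.74, 0.13, 0], -0.5]
    - [[0, 0, 0], [0.74, 0.13, 0], -0.5]
    - [[0, 0, 0], [0.74, 0.13, 0], -0.5]
    - [[0, 0, -0.04], [0, 0, 0], -0.5]
    - [[0, 0, -0.075], [0, 0, 0], -0.5]
    - [[0, 0, -0.075], [0, 0, 0], -0.5]
    - [[0, 0, -0.075], [0, 0, 0], -0.5]
    - [[0, 0, -0.075], [0, 0, 0], -0.5]
    - [[0, 0, -0.075], [0, 0, 0], -0.5]

```text
clock: 33.02
eef_pos: [598.1, 184.6, 62.5]
eef_rot: [-2.749, -1.514, 0.009]
wrist_force: [-0.4, 0.4, -0.8]
gripper_width: 47.7
grasp_force: 12.0
```

Request:
apply_moves:
  deltas:
    - [[0, 0, -0.075], [0, 0, 0], -0.5]
    - [[0, 0, -0.075], [0, 0, 0], -0.5]
    - [[0, 0, -0.075], [0, 0, 0], -0.5]
    - [[0, 0, -0.05], [0, 0, 0], -0.5]
    - [[0, 0, 0], [0, 0, 0.3], -0.5]
    - [[0, 0, 0], [0, 0, 0.4], -0.5]
    - [[0, 0, 0], [0, 0, 0.25], -0.5]
    - [[0, 0, 0], [0, 0, 0], -0.5]
    - [[0, 0, 0], [0, 0, 0], -0.5]
    - [[0, 0, 0], [0, 0, 0], -0.5]

```text
clock: 33.85
eef_pos: [598.6, 184.9, 25.8]
eef_rot: [-2.368, -2.06, 0.005]
wrist_force: [-0.0, -0.8, -0.9]
gripper_width: 47.2
grasp_force: 12.0
```

```bash
python3 -c "
from h import *
go(598,184.5,22,-7.5)"
```

```text
pos [598.6 184.9  25.8] cur yaw deg -7.9 shift units [-0.01 -0.01  0.09] tilt [-0.    -0.005 -1.   ] clock 33.85
turn about tool z, units -0.005
```

Request:
apply_moves:
  deltas:
    - [[0, 0, 0], [0, 0, 0.05], -0.5]
    - [[0, 0, 0], [0, 0, 0], -0.5]
    - [[0, 0, 0], [0, 0, 0], -0.5]

```text
clock: 34.1
eef_pos: [598.9, 184.9, 24.4]
eef_rot: [-2.367, -2.061, 0.003]
wrist_force: [0.1, -0.1, -0.7]
gripper_width: 47.2
grasp_force: 12.0
```

Request:
apply_moves:
  deltas:
    - [[0, 0, 0], [0, 0, 0.02], -0.5]
    - [[0, 0, 0], [0, 0, 0], -0.5]
    - [[0, 0, 0], [0, 0, 0], -0.5]

```text
clock: 34.35
eef_pos: [598.8, 184.8, 23.4]
eef_rot: [-2.367, -2.061, 0.004]
wrist_force: [0.3, -0.1, -1.7]
gripper_width: 47.1
grasp_force: 12.0
```

Request:
apply_moves:
  deltas:
    - [[0, 0, 0], [0, 0, 0.02], -0.5]
    - [[0, 0, 0], [0, 0, 0], -0.5]
    - [[0, 0, 0], [0, 0, 0], -0.5]

```text
clock: 34.6
eef_pos: [598.7, 184.7, 22.4]
eef_rot: [-2.367, -2.061, 0.004]
wrist_force: [-0.4, -0.8, -0.5]
gripper_width: 47.2
grasp_force: 12.0
```

Request:
apply_moves:
  deltas:
    - [[0, 0, 0], [0, 0, 0.02], -0.5]
    - [[0, 0, 0], [0, 0, 0], -0.5]
    - [[0, 0, 0], [0, 0, 0], -0.5]

```text
clock: 34.85
eef_pos: [598.8, 184.9, 21.8]
eef_rot: [-2.367, -2.061, 0.004]
wrist_force: [-0.2, 0.4, 0.6]
gripper_width: 47.4
grasp_force: 12.0
```

Request:
apply_moves:
  deltas:
    - [[0, 0, 0], [0, 0, 0.02], -0.5]
    - [[0, 0, 0], [0, 0, 0], -0.5]
    - [[0, 0, 0], [0, 0, 0], -0.5]

```text
clock: 35.1
eef_pos: [599.1, 185.0, 21.5]
eef_rot: [-2.367, -2.061, 0.003]
wrist_force: [-0.2, 0.8, 6.3]
gripper_width: 47.2
grasp_force: 12.0
```

Contact. I release, then lift and back off towards the robot, away from the trays.

Request:
apply_moves:
  deltas:
    - [[0, 0, 0], [0, 0, 0], 0.5]
    - [[0, 0, 0], [0, 0, 0], 0.5]
    - [[0, 0, 0], [0, 0, 0], 0.5]
    - [[0, 0, 0], [0, 0, 0], 0.5]
    - [[0, 0, 0], [0, 0, -0.4], 0.5]
    - [[0, 0, 0], [0, 0, -0.8], 0.5]
    - [[0, 0, 0], [0, 0, -1], 0.5]
    - [[0, 0, 0], [0, 0, -1], 0.5]
    - [[0, 0, 0], [0, -0.8, 0], 0.5]
    - [[0, 0, 0], [0, -0.8, 0], 0.5]
    - [[0, 0, 0], [0, -0.8, 0], 0.5]
    - [[0, 0, 0], [0, 0, 0], 0.5]

```text
clock: 36.1
eef_pos: [498.0, 198.3, 149.4]
eef_rot: [-2.362, -2.064, 0.01]
wrist_force: [-1.7, 0.1, -0.6]
gripper_width: 69.8
grasp_force: 0.0
```

```bash
python3 -c "
from h import *
cv2.imwrite('pics/p11.png',cv2.resize(vision.snapshot('scene')[100:400,60:540,::-1],(800,500),interpolation=2))"
```

```text
(no output)
```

View pics/p11.png

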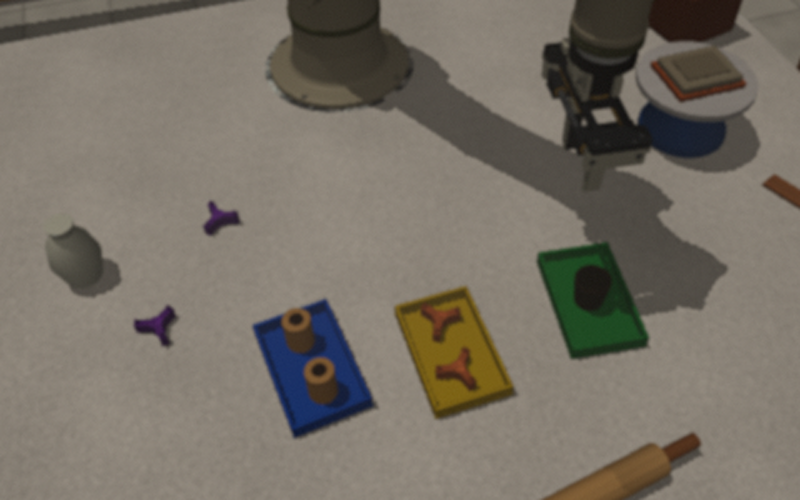

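All five pieces are in their trays: props at (298,330) and (320,380), stilts at (440,320) and (458,370), cup at (592,287). The vase and turntable are unmoved.

```bash
python3 -c "
from station import bot
print(bot.sign_off())"
```

```text
the job is handed in; nothing more can be done
None
```

Job handed in at about 36 s: both props are upright in the blue tray, both stilts flat in the yellow tray and the cup upright in the green tray, with the vase and turntable untouched.

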